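Tap the clamping wedge home with the brass hammer

ROBOT

A 6-joint arm with a two-finger parallel gripper is mounted at the origin on a cart in front of the work surface, level with it; the furniture and walls round the work are solid. World frame = base frame: x ahead of the robot, y to its left, z up, the work surface at z = 0. Lengths are in mm, angles in rad, forces in N, time in s.
With the tool pointing down it reaches from about 375 to 900 mm from the base axis. Payload 3.1 kg.
Tool frame: the origin (TCP) lies midway between the tips of the shut fingers; the grasp point (between the pads) lies 19 mm behind it; z points along the fingers, x is the direction in which the jaws open and shut, and the axes are right-handed (so a half turn about z gives the same grasp; the last joint's range is limited). The gripper opens to 87 mm and grips with 3 to 60 N. Pads are 19 mm wide; open, the fingers measure 117 mm over their backs; the gripper's body (75 mm by 190 mm) begins 51 mm behind the grasp point.
Start: joints at [-1.302, 0.527, 1.433, -0, 1.181, -0.178], TCP at [270.07, -563.613, 222.548] pointing down, gripper open.
Joint ranges: [-3.08, 3.08], [-0.75, 2.2], [0.22, 2.44], [-1.43, 4.57], [0, 2.65], [-2.85, 2.85]. Speed limits (rad/s): [2.79, 2.79, 3.14, 3.14, 3.14, 3.14].

INTERFACE

Orientations are given as a 3x3 rotation matrix whose columns are the frame's x, y, z axes.
In Python, from station import readout, imaging, ctrl gives the robot as it stands.
- The arm moves only by the tool carry_out, never from a script. Its argument "targets" is a list of rows, each a list of 5 numbers: the shift along the tool's x, y, z in m, then the turn about the tool's z in rad, then the opening, from 0 (shut) to 1 (fully open). A call has 1 to 8 rows; each row shifts and turns the commanded pose from where the row before left it, along the tool's axes as they then stand; what a row does not reach is not made up. A row lasts 1/10 s, in which the tool goes at most 50 mm and 8.59 degrees, less where a joint would pass 70% of its speed; a pose out of reach is approached as far as the arm can. A call is refused whole if a number of a shift passes 0.05 or a number of a turn 0.15, either way. A call with a gripper value outside its range is refused whole. The fingers move at their own pace and stop on an object; "grip_force" is the grip in N (left out, the last holds). Time passes only in rows, so rows that do not move let the fingers close. It gives the time, the measured TCP pose, the force and the opening at its end, in the units of the state.
- readout.sense(): the state, without advancing time (a new reading comes with each control period).
- imaging.get_image(name): name is "side" or "top"; returns the picture (400x640x3 uint8, red, green, blue); there is no depth.
- imaging.get_calibration(name): a dict with "mtx" (3x3 intrinsics, pixels), "R" (3x3) and "t" (3): a world point X has camera coordinates R X + t. Camera axes: x right, y down, z forward; pixel columns grow to the right and rows downward; lengths in mm; the calibration is good to about 2 mm. A picture is of the moment at which its call begins. get_calibration takes no time and is no camera call.
- ctrl.hand_in(): hands the job in, once; it reports no verdict.
The state is a dict: "clock": time; "joint_positions": joint angles; "dq": joint speeds; "tau": joint torques, N m; "position": TCP position; "ee_rot": TCP orientation; "wrist_force": force on the tool from outside, world axes, zero at the start; "ft_torque": the same for the moment, N m; "opening": finger opening in mm.
Only numpy, scipy, OpenCV 4.12 (cv2) and the standard library are available. Lean on these libraries where they do the work, as an engineer would, in place of code of your own. Each camera call takes 0.05 s, during which the arm holds its last target. There are 200 camera calls.

TASK

Pick up the small brass hammer by the black sleeve on its handle and, with its brass head, tap the red wedge along into the clamping fixture until it stops advancing and sits tight, so that the gold-taped bar is clamped against the rail. Then lay the hammer down flat on the bench and let go of it. Do not touch the wedge or the bar with the gripper.

Things in the scene. Friction and masses are not known exactly. Their poses are not given: they have to be found in the camera images.
- hammer_grip (a point): Small brass hammer, 0.34 kg, lying flat. Point: where to grip, the centre of the flat-sided black rubber sleeve (18 wide, 19 high, 50 mm long) on the beech handle, 11 mm above the bench. Axes: z up, -y to the head (axis 45 mm off, 1 mm higher), +y to the handle's end (146 mm). Head: 64 mm along x, 24 mm diameter, striking faces at x = +32 and -32. At first the head is away from the robot, +x left.
- wedge_butt (a point): Loose red wedge, 130 mm long, 32 mm high, 0.13 kg, on the fixture's base in the gap between gold bar and dark cheek. Point: centre of its thick end (38 mm wide), the face to strike. x runs from the thick to the thin end (12 mm wide), the way it is driven; z up. It starts 26 to 40 mm short of home; a few newtons move it until it jams.
- wedge_fixture: Wedge clamp bolted down: plywood base 180x150x12 mm, aluminium rail and end stop (45 mm high), dark skew cheek (42 mm high). Origin on the bench. x: the way the wedge goes in (to the robot's left), y: from rail to cheek (to the robot), z up. Tight wedge: thick end at x = -72, y = 6, z = 28 mm, about flush with the base's edge (x = -70). Cheek begins at x = -53; nothing stands before the edge.
- bar_mid (a point): Gold-taped bar, 118 mm long (its x), 42 mm wide, 48 mm high, 0.55 kg, loose on the fixture's base along the rail, top 60 mm above the bench. Point: its centre. It starts 1 to 3 mm off the rail; the wedge pushes it against the rail, to about x = 20, y = -34, z = 36 mm in the fixture's frame.
Mind the look-alikes: they are no part of the job. Leave any orange or purple look-alike of the part that bears wedge_butt alone.

How it is judged:
By the outcome, as a careful person would: the job done as asked, in the order asked, and still so for the second after the job is handed in, with the robot touching nothing.
It also fails if it takes over 48 s, if anything falls off the work surface, if the arm or the gripper's body presses on something with over 40 N, if the wrist force passes 120 N, or if a joint passes its speed limit or range.

## Working session

There is one attempt and no reset: what is moved stays moved. The work goes in short steps, Python scripts to look and compute and a tool call to move; the robot and the scene stay as the last step left them, time stands still between calls to the robot, and variables do not carry over. Pictures are saved under pics/ and viewed, about 8 in all and at most 12, crops included, and the job is handed in when it is done.

Besides the shell and the picture viewer there is one more tool, called in YAML: its name, and indented under it one key for each argument. carry_out: Moves the arm, as the interface text tells. Its arguments: {"type":"object","properties":{"targets":{"type":"array"},"grip_force":{"type":"number"}},"required":["targets"]}

```bash
mkdir -p pics; python3 - <<'E'
from station import readout, imaging, ctrl
import cv2,numpy as np,pickle
s=readout.sense();print(s['clock'],s['position'],s['ee_rot'],s['wrist_force'],s['opening'])
for n in('top','side'):
    im=imaging.get_image(n);cv2.imwrite(f'pics/{n}0.png',im[:,:,::-1]);c=imaging.get_calibration(n);print(n,{k:np.round(v,3).tolist() for k,v in c.items()})
E
```

```text
0.0 [ 269.87396236 -562.93914227  221.58749623] [[ 4.32073971e-01 -9.01837977e-01 -5.89564912e-04]
 [-9.01835781e-01 -4.32074239e-01  2.01897085e-03]
 [-2.07552039e-03 -3.40654018e-04 -9.99997788e-01]] [0.46318607 0.42804959 0.64400271] 87.03055444312115
top {'mtx': [[365.425, 0.0, 314.624], [0.0, 365.425, 205.955], [0.0, 0.0, 1.0]], 'R': [[0.013, -1.0, 0.005], [-0.997, -0.013, -0.075], [0.075, -0.004, -0.997]], 't': [-58.253, 533.593, 1031.849]}
side {'mtx': [[440.554, 0.0, 326.517], [0.0, 440.554, 202.05], [0.0, 0.0, 1.0]], 'R': [[-0.905, -0.424, -0.021], [-0.223, 0.516, -0.827], [0.362, -0.744, -0.562]], 't': [460.25, 187.426, 779.471]}
```

View pics/top0.png

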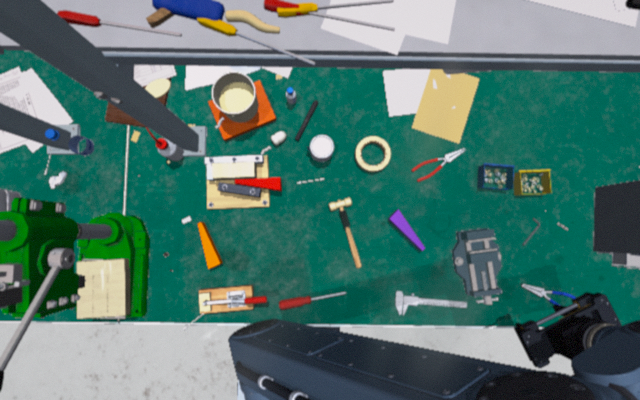

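View pics/side0.png

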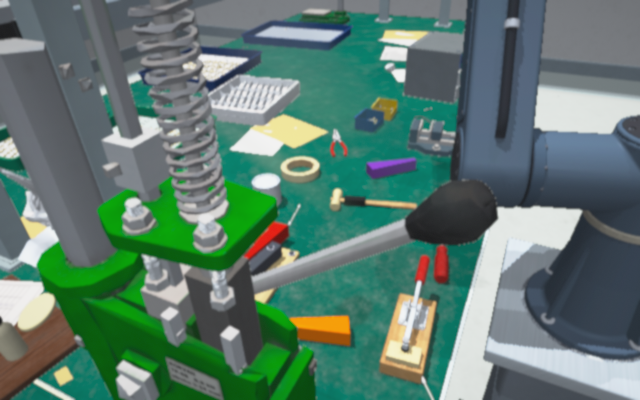

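The top view shows the fixture around (238,181), with the red wedge's butt near (281,184). The hammer head is at (342,204) and its handle runs to (358,265). The side view is mostly blocked by the press. I'll enlarge the top view next.

```bash
python3 - <<'E'
import cv2,numpy as np
im=cv2.imread('pics/top0.png')
a=cv2.resize(im[145:215,198:298],None,fx=4,fy=4,interpolation=cv2.INTER_CUBIC)
a=cv2.resize(im[145:215,198:298],(800,560),interpolation=cv2.INTER_CUBIC)
b=cv2.resize(im[190:275,315:375],(400,567),interpolation=cv2.INTER_CUBIC)
cv2.imwrite('pics/fx.png',a);cv2.imwrite('pics/hm.png',b)
E
```

```text
(no output)
```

View pics/fx.png

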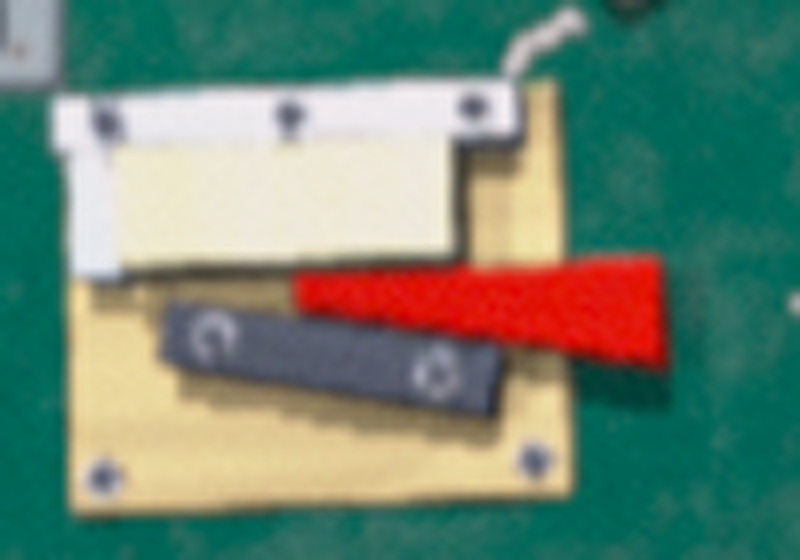

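View pics/hm.png

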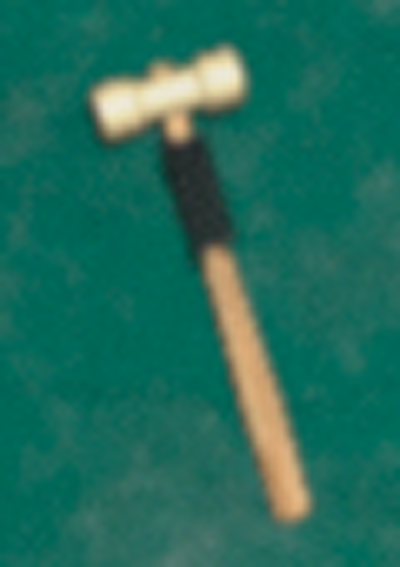

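The fixture crop shows the base corners at (558,85), (572,497) and (70,515). The wedge butt's top corners are at (662,258) and (668,368), and its thin end is at about (298,290). In the hammer crop the head centre is at (170,93), the sleeve centre at (198,195) and the handle end at (292,512).

```bash
cat > h.py <<'E'
import numpy as np
from station import readout, imaging, ctrl
c=imaging.get_calibration('top')
def pt(u,v,z,n='top'):
    c=imaging.get_calibration(n);R=np.array(c['R']);t=np.array(c['t'])
    d=R.T@np.linalg.solve(c['mtx'],[u,v,1]);o=-R.T@t
    return o+d*(z-o[2])/d[2]
def fx(u,v,z): return pt(198+(u+.5)/8-.5,145+(v+.5)/8-.5,z)
def hm(u,v,z): s=400/60; return pt(315+(u+.5)/s-.5,190+(v+.5)/s-.5,z)
E
python3 - <<'E'
from h import *
np.set_printoptions(precision=1,suppress=True)
for n,p in dict(bRT=(558,85,12),bRB=(572,497,12),bLB=(70,515,12),wT=(662,258,44),wB=(668,368,44),thT=(298,272,44),thB=(300,310,44),barTR=(450,140,60),barBR=(455,258,60),barBL=(120,268,60),railTR=(520,84,57),railTL=(52,98,57),screw1=(107,478,12),screw2=(535,460,12)).items(): print(n,fx(*p))
for n,p in dict(head=(170,93,16),fL=(95,110,12),fR=(245,75,12),slv=(198,195,18),slvT=(184,142,18),slvB=(213,248,18),end=(292,515,12)).items(): print(n,hm(*p))
E
```

```text
bRT [682.2  89.   12. ]
bRB [531.1  80.5  12. ]
bLB [522.2 261.9  12. ]
wT [613.9  46.7  44. ]
wB [574.8  43.9  44. ]
thT [607.2 175.1  44. ]
thB [593.7 174.   44. ]
barTR [652. 120.  60.]
barBR [610.5 117.2  60. ]
barBL [605.4 233.5  60. ]
railTR [672.8  96.5  57. ]
railTL [665.6 260.1  57. ]
screw1 [535.8 249.   12. ]
screw2 [544.3  94.2  12. ]
head [ 542.6 -125.    16. ]
fL [535.1 -92.7  12. ]
fR [ 551.2 -157.9   12. ]
slv [ 498.4 -137.2   18. ]
slvT [ 521.3 -131.    18. ]
slvB [ 475.6 -143.9   18. ]
end [ 361.5 -179.1   12. ]
```

carry_out:
  targets:
    - [-0.028,-0.039,0,0,1]
    - [-0.028,-0.039,0,0,1]
    - [-0.028,-0.039,0,0,1]
    - [-0.028,-0.039,0,0,1]
    - [-0.028,-0.039,0,0,1]
    - [-0.028,-0.039,0,0,1]
    - [-0.028,-0.039,0,0,1]
    - [-0.028,-0.039,0,0,1]
  grip_force: 60

```text
clock: 0.9
position: [455.1, -224.9, 222.4]
ee_rot: [[0.432, -0.902, -0.0], [-0.902, -0.432, 0.0], [-0.0, 0.0, -1.0]]
wrist_force: [1.3, -0.2, -0.2]
opening: 87.3
```

```bash
cat >> h.py <<'E'
def need(x,y,z,th):
    s=readout.sense();R=np.array(s['ee_rot']);d=np.array([x,y,z])-s['position']
    t0=np.degrees(np.arctan2(R[1,0],R[0,0]))
    dt=-np.radians((th-t0+180)%360-180)
    print('clk %.2f'%s['clock'],'pos',np.round(s['position'],1),'th %.2f'%t0,'tilt',np.round(R[:2,2],3),'F',np.round(s['wrist_force'],1),'open %.1f'%s['opening'])
    print('shift now',np.round(R.T@d,1),'turn %.3f'%dt)
    c,n=np.cos(np.radians(th)),np.sin(np.radians(th))
    print('shift after turn',np.round([c*d[0]+n*d[1],n*d[0]-c*d[1],-d[2]],1))
E
python3 -c "
from h import *
need(499,-137.5,60,-73.8)"
```

```text
clk 0.90 pos [ 455.1 -224.9  222.4] th -64.42 tilt [-0.  0.] F [ 1.3 -0.2 -0.2] open 87.3
shift now [-59.8 -77.4 162.4] turn 0.164
shift after turn [-71.6 -66.5 162.4]
```

carry_out:
  targets:
    - [0,0,0,0.082,1]
    - [0,0,0,0.082,1]
    - [-0.018,-0.0166,0.0406,0,1]
    - [-0.018,-0.0166,0.0406,0,1]
    - [-0.018,-0.0166,0.0406,0,1]
    - [-0.018,-0.0166,0.0406,0,1]
    - [0,0,0,0,1]

```text
clock: 1.6
position: [494.7, -134.8, 54.6]
ee_rot: [[0.282, -0.959, -0.012], [-0.959, -0.282, 0.007], [-0.01, 0.01, -1.0]]
wrist_force: [-1.3, 0.8, 0.1]
opening: 86.6
```

```bash
python3 -c "
from h import *
import cv2
need(499,-137.5,3,-73.8)
a=imaging.get_image('side')[:,:,::-1][140:260,290:490]
cv2.imwrite('pics/s1.png',cv2.resize(a,(800,480),interpolation=cv2.INTER_CUBIC))"
```

```text
clk 1.60 pos [ 494.7 -134.8   54.6] th -73.61 tilt [-0.012  0.007] F [-1.3  0.8  0.1] open 86.6
shift now [ 4.3 -3.8 51.5] turn 0.003
shift after turn [ 3.7 -3.4 51.6]
```

View pics/s1.png

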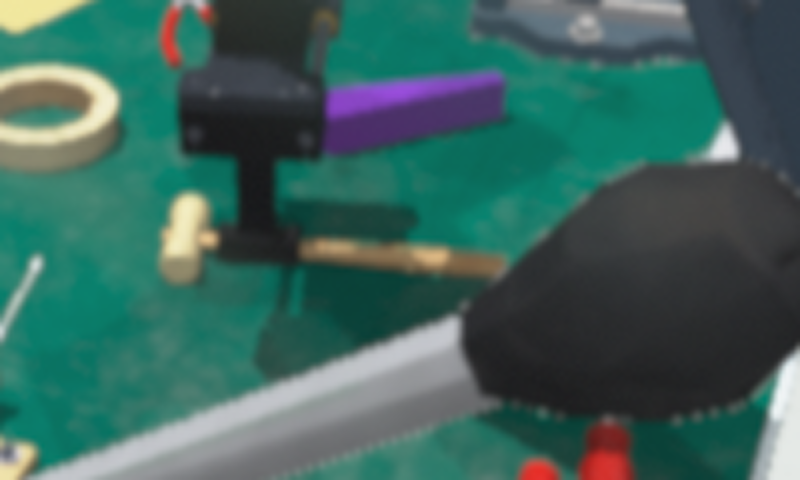

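The side view shows the fingers above the hammer's sleeve, which is at about (258,245) in the crop. The head is at (185,240), clear of the fingers. Next I descend.

carry_out:
  targets:
    - [0,0,0,0,1]
    - [0,0,0.012,0,1]
    - [0,0,0.012,0,1]
    - [0,0,0.012,0,1]
    - [0,0,0.008,0,1]
    - [0,0,0,0,1]
    - [0,0,0,0,1]

```text
clock: 2.35
position: [498.1, -139.2, 15.8]
ee_rot: [[0.279, -0.96, -0.001], [-0.96, -0.279, 0.0], [-0.0, 0.0, -1.0]]
wrist_force: [0.4, 0.5, 0.2]
opening: 87.3
```

```bash
python3 -c "
from h import *
need(499,-137.5,3,-73.8)"
```

```text
clk 2.35 pos [ 498.1 -139.2   15.8] th -73.81 tilt [-0.001  0.   ] F [0.4 0.5 0.2] open 87.3
shift now [-1.4 -1.3 12.8] turn -0.000
shift after turn [-1.4 -1.3 12.8]
```

carry_out:
  targets:
    - [-0.0014,-0.0013,0.007,0,1]
    - [0,0,0.0055,0,1]
    - [0,0,0,0,1]
    - [0,0,0,0,0]
    - [0,0,0,0,0]
    - [0,0,0,0,0]
    - [0,0,0,0,0]
    - [0,0,0,0,0]
  grip_force: 60

```text
clock: 3.15
position: [499.3, -137.5, 3.8]
ee_rot: [[0.279, -0.96, 0.0], [-0.96, -0.279, -0.0], [0.0, -0.0, -1.0]]
wrist_force: [-0.5, -0.2, 0.6]
opening: 54.7
```

carry_out:
  targets:
    - [0,0,0,0,0]
    - [0,0,0,0,0]
    - [0,0,0,0,0]

```text
clock: 3.45
position: [499.2, -137.4, 3.7]
ee_rot: [[0.279, -0.96, 0.0], [-0.96, -0.279, -0.0], [0.0, -0.0, -1.0]]
wrist_force: [0.6, 0.1, 0.2]
opening: 31.0
```

carry_out:
  targets:
    - [0,0,0,0,0]
    - [0,0,0,0,0]
    - [0,0,0,0,0]
    - [0,0,0,0,0]

```text
clock: 3.85
position: [499.4, -137.7, 3.7]
ee_rot: [[0.279, -0.96, 0.0], [-0.96, -0.279, -0.0], [0.0, -0.0, -1.0]]
wrist_force: [1.2, -0.5, -0.3]
opening: 17.6
```

carry_out:
  targets:
    - [0,0,-0.01,0,0]
    - [0,0,-0.02,0,0]
    - [0,0,-0.02,0,0]
    - [0,0,0,0,0]
    - [0,0,0,0,0]

```text
clock: 4.35
position: [499.0, -137.2, 53.9]
ee_rot: [[0.279, -0.96, 0.0], [-0.96, -0.279, -0.0], [0.0, -0.0, -1.0]]
wrist_force: [-0.1, -0.6, -4.0]
opening: 17.4
```

```bash
python3 -c "
from h import *
import cv2
need(550,-40,30,-91.7)
a=imaging.get_image('side')[:,:,::-1][130:250,290:490]
b=imaging.get_image('top')[:,:,::-1][180:280,290:390]
cv2.imwrite('pics/s2.png',np.hstack([cv2.resize(a,(400,400)),cv2.resize(b,(400,400),interpolation=cv2.INTER_CUBIC)]))"
```

```text
clk 4.35 pos [ 499.  -137.2   53.9] th -73.79 tilt [ 0. -0.] F [-0.1 -0.6 -4. ] open 17.4
shift now [-79.1 -76.1  23.9] turn 0.313
shift after turn [-98.7 -48.1  23.9]
```

View pics/s2.png

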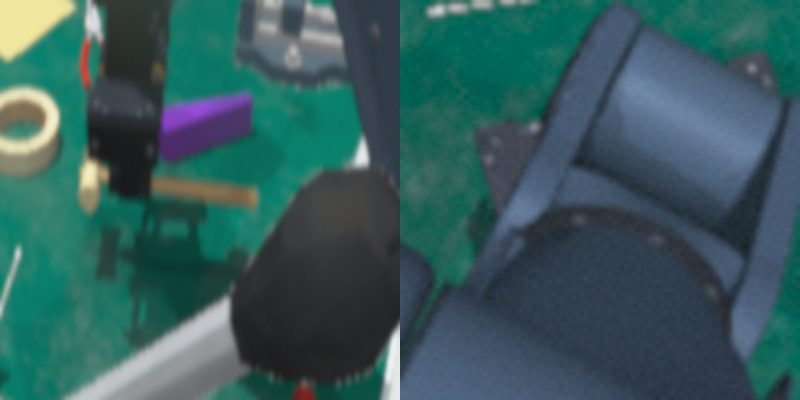

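The hammer is lifted and level in the side view, with the head at (90,188) in the crop. The top view is blocked by the arm. Next I move to the strike line.

carry_out:
  targets:
    - [0,0,0,0.105,0]
    - [0,0,0,0.104,0]
    - [0,0,0,0.104,0]
    - [-0.033,-0.016,0.008,0,0]
    - [-0.033,-0.016,0.008,0,0]
    - [-0.033,-0.016,0.008,0,0]
    - [0,0,0,0,0]
    - [0,0,0,0,0]

```text
clock: 5.25
position: [549.2, -38.8, 28.3]
ee_rot: [[-0.028, -1.0, -0.003], [-1.0, 0.028, 0.001], [-0.001, 0.003, -1.0]]
wrist_force: [-0.4, -0.4, -3.0]
opening: 17.3
```

```bash
python3 -c "
from h import *
import cv2
need(550,-15,19.5,-91.7)
a=imaging.get_image('side')[:,:,::-1][160:310,210:410]
b=imaging.get_image('top')[:,:,::-1][140:280,200:360]
cv2.imwrite('pics/s3.png',np.hstack([cv2.resize(a,(400,400)),cv2.resize(b,(400,400),interpolation=cv2.INTER_CUBIC)]))"
```

```text
clk 5.25 pos [549.2 -38.8  28.3] th -91.59 tilt [-0.003  0.001] F [-0.4 -0.4 -3. ] open 17.3
shift now [-23.8  -0.1   8.8] turn 0.002
shift after turn [-23.8  -0.1   8.8]
```

View pics/s3.png

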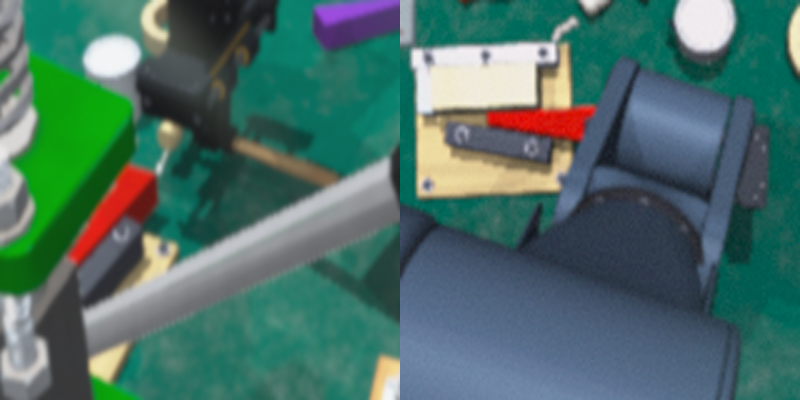

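The side view shows the brass head at (168,135) facing the wedge's thick end at (150,185). The way between them is clear. I drop to strike height and tap.

carry_out:
  targets:
    - [-0.012,0,0.0088,0,0]
    - [-0.012,0,0,0,0]
    - [0,0,0,0,0]
    - [-0.015,0,0,0,0]
    - [-0.025,0,0,0,0]

```text
clock: 5.85
position: [552.7, 23.7, 21.1]
ee_rot: [[-0.033, -0.999, 0.001], [-0.999, 0.033, -0.001], [0.001, -0.001, -1.0]]
wrist_force: [0.6, -0.5, -3.5]
opening: 17.2
```

carry_out:
  targets:
    - [0.015,0,0,0,0]
    - [0,0,0,0,0]

```text
clock: 6.05
position: [552.1, 8.9, 21.1]
ee_rot: [[-0.03, -1.0, 0.001], [-1.0, 0.03, -0.001], [0.001, -0.001, -1.0]]
wrist_force: [0.2, -0.7, -4.2]
opening: 17.6
```

```bash
python3 -c "
from h import *
import cv2
need(550,20,19.5,-91.7)
a=imaging.get_image('side')[:,:,::-1][180:300,220:370]
b=imaging.get_image('top')[:,:,::-1][140:230,200:310]
cv2.imwrite('pics/s4.png',np.hstack([cv2.resize(a,(400,400),interpolation=cv2.INTER_CUBIC),cv2.resize(b,(400,400),interpolation=cv2.INTER_CUBIC)]))"
```

```text
clk 6.05 pos [552.1   8.9  21.1] th -91.70 tilt [ 0.001 -0.001] F [ 0.2 -0.7 -4.2] open 17.6
shift now [-11.    2.4   1.6] turn 0.000
shift after turn [-11.    2.4   1.6]
```

View pics/s4.png

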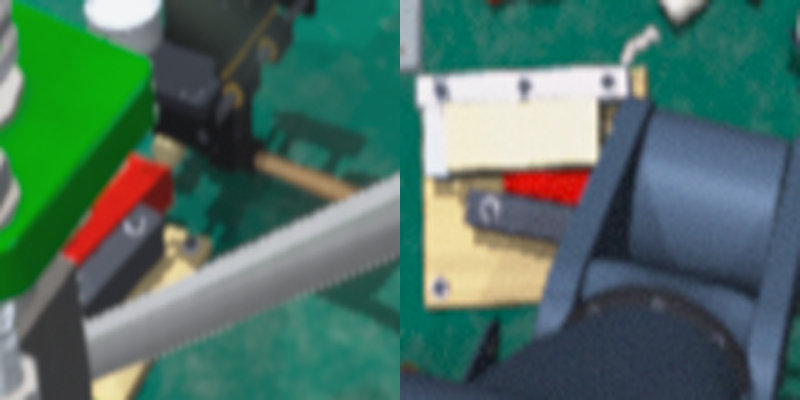

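The top view shows the thin end now at pixel column 229, up from 235, so the wedge has advanced about 17 mm. I'll keep tapping.

carry_out:
  targets:
    - [0,0.0024,0.0016,0,0]
    - [-0.017,0,0,0,0]
    - [-0.02,0,0,0,0]
    - [0.015,0,0,0,0]
    - [0,0,0,0,0]

```text
clock: 6.65
position: [549.9, 29.9, 19.2]
ee_rot: [[-0.031, -1.0, 0.0], [-1.0, 0.031, -0.0], [0.0, -0.0, -1.0]]
wrist_force: [0.2, -1.3, -3.7]
opening: 17.6
```

carry_out:
  targets:
    - [-0.012,0,0,0,0]
    - [-0.02,0,0,0,0]

```text
clock: 6.85
position: [546.1, 57.0, 18.7]
ee_rot: [[-0.028, -1.0, -0.012], [-1.0, 0.028, -0.01], [0.01, 0.012, -1.0]]
wrist_force: [-18.1, -54.7, 1.2]
opening: 18.9
```

carry_out:
  targets:
    - [0.02,0,0,0,0]
    - [0,0,0,0,0]

```text
clock: 7.05
position: [550.3, 41.8, 19.2]
ee_rot: [[-0.033, -0.999, 0.0], [-0.999, 0.033, -0.0], [0.0, -0.0, -1.0]]
wrist_force: [-0.3, 0.6, -2.7]
opening: 17.5
```

```bash
python3 -c "
from h import *
import cv2
need(549.5,50,19.5,-91.7)
b=imaging.get_image('top')[:,:,::-1][140:230,200:310]
cv2.imwrite('pics/s5.png',cv2.resize(b,(720,590),interpolation=cv2.INTER_CUBIC))"
```

```text
clk 7.05 pos [550.3  41.8  19.2] th -91.87 tilt [ 0. -0.] F [-0.3  0.6 -2.7] open 17.5
shift now [-8.2  1.1 -0.3] turn -0.003
shift after turn [-8.2  1.1 -0.3]
```

View pics/s5.png

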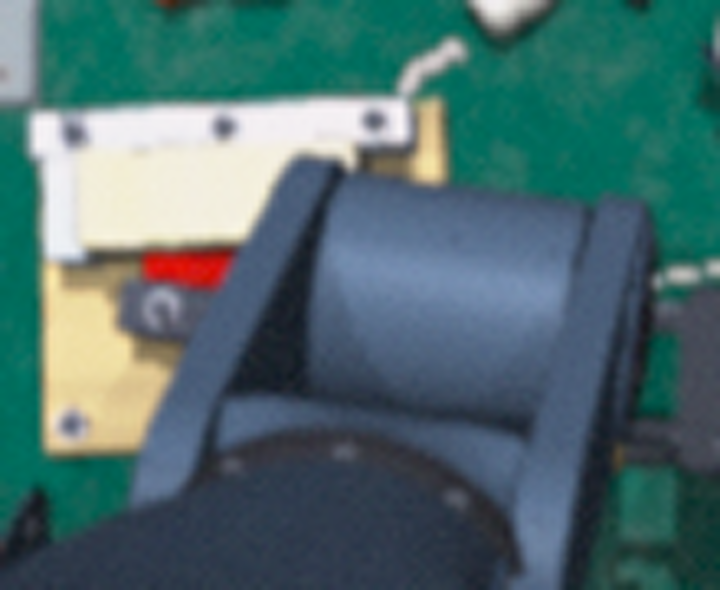

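The thin end is now at column 221.8. That is a total advance of about 37 mm, which matches the expected home position, and the last tap met 55 N. I'll add two confirming taps to see whether it still moves.

carry_out:
  targets:
    - [0.01,0.0008,0,0,0]
    - [-0.012,0,0,0,0]
    - [-0.016,0,0,0,0]

```text
clock: 7.4
position: [546.5, 56.7, 18.9]
ee_rot: [[-0.027, -1.0, -0.009], [-1.0, 0.027, -0.008], [0.008, 0.009, -1.0]]
wrist_force: [-13.7, -52.1, -0.2]
opening: 19.0
```

carry_out:
  targets:
    - [0.018,0,0,0,0]
    - [-0.002,0,0,0,0]
    - [-0.018,0,0,0,0]

```text
clock: 7.7
position: [546.2, 58.0, 18.8]
ee_rot: [[-0.028, -1.0, -0.01], [-1.0, 0.028, -0.008], [0.009, 0.01, -1.0]]
wrist_force: [-16.2, -52.5, -0.5]
opening: 18.9
```

carry_out:
  targets:
    - [0.03,0,0,0,0]
    - [0.045,0,0,0,0]
    - [0.045,0,0,0,0]
    - [0.045,0,0,0,0]
    - [0,0,0,0,0]
    - [0,0,0,0,0]

```text
clock: 8.3
position: [545.2, -101.8, 19.2]
ee_rot: [[-0.032, -0.999, -0.0], [-0.999, 0.032, 0.001], [-0.001, 0.0, -1.0]]
wrist_force: [0.5, 0.2, -4.0]
opening: 17.7
```

```bash
python3 -c "
from h import *
import cv2
need(520,-125,40,-91.7)
b=imaging.get_image('top')[:,:,::-1][145:215,198:298]
cv2.imwrite('pics/s6.png',cv2.resize(b,(800,560),interpolation=cv2.INTER_CUBIC))"
```

```text
clk 8.30 pos [ 545.2 -101.8   19.2] th -91.86 tilt [-0.     0.001] F [ 0.5  0.2 -4. ] open 17.7
shift now [ 24.   24.4 -20.8] turn -0.003
shift after turn [ 24.   24.5 -20.8]
```

View pics/s6.png

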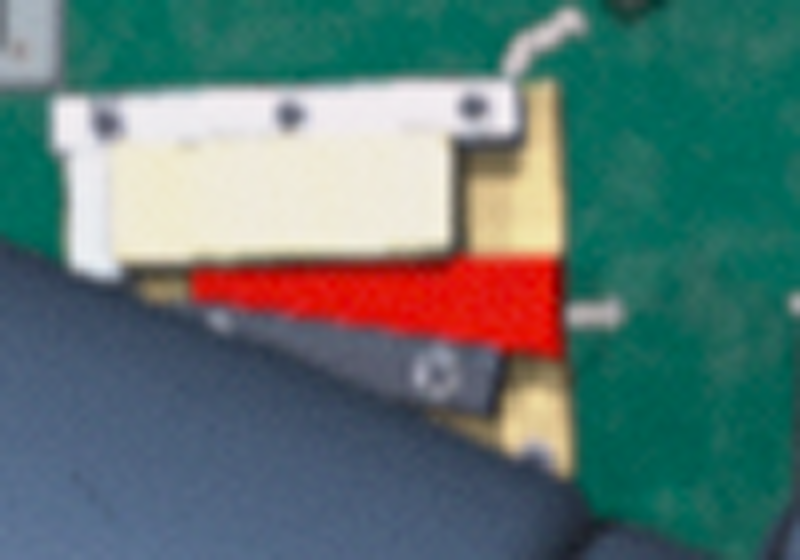

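The top view shows the wedge butt at column 562, flush with the base edge, and the bar up against the rail. The last tap went about 1 mm deeper at the same force, so I'll repeat some taps to make sure it has stopped.

carry_out:
  targets:
    - [-0.045,-0.0045,0,0,0]
    - [-0.045,0,0,0,0]
    - [-0.04,0,0,0,0]
    - [0,0,0,0,0]
    - [0,0,0,0,0]
    - [-0.02,0,0,0,0]
    - [-0.01,0,0,0,0]

```text
clock: 9.05
position: [552.8, 54.4, 19.1]
ee_rot: [[-0.027, -1.0, -0.004], [-1.0, 0.027, -0.007], [0.007, 0.004, -1.0]]
wrist_force: [-7.2, -41.2, 0.1]
opening: 17.8
```

carry_out:
  targets:
    - [0.02,0,0,0,0]
    - [0,0,0,0,0]
    - [-0.02,0,0,0,0]

```text
clock: 9.35
position: [553.7, 54.4, 19.2]
ee_rot: [[-0.033, -0.999, -0.003], [-0.999, 0.033, -0.003], [0.003, 0.003, -1.0]]
wrist_force: [-15.1, -41.1, -0.3]
opening: 18.0
```

carry_out:
  targets:
    - [0.03,0,0,0,0]
    - [0,0,0,0,0]
    - [-0.03,0,0,0,0]

```text
clock: 9.65
position: [554.6, 53.9, 19.3]
ee_rot: [[-0.035, -0.999, -0.001], [-0.999, 0.035, -0.003], [0.003, 0.001, -1.0]]
wrist_force: [-28.1, -63.0, 2.7]
opening: 18.0
```

carry_out:
  targets:
    - [0.03,0,0,0,0]
    - [0,0,0,0,0]
    - [-0.03,0,0,0,0]

```text
clock: 9.95
position: [554.6, 54.2, 19.3]
ee_rot: [[-0.034, -0.999, -0.001], [-0.999, 0.034, -0.003], [0.003, 0.001, -1.0]]
wrist_force: [-28.1, -58.4, 2.7]
opening: 17.9
```

carry_out:
  targets:
    - [0.03,0,0,0,0]
    - [0.045,0,0,0,0]
    - [0.045,0,0,0,0]
    - [0.045,0,0,0,0]
    - [0,0,0,0,0]
    - [0,0,0,0,0]

```text
clock: 10.55
position: [549.4, -107.9, 19.3]
ee_rot: [[-0.034, -0.999, 0.0], [-0.999, 0.034, 0.001], [-0.001, -0.0, -1.0]]
wrist_force: [-1.4, 1.0, -2.7]
opening: 17.6
```

```bash
python3 -c "
from h import *
import cv2
need(520,-125,12,-91.7)
b=imaging.get_image('top')[:,:,::-1][145:215,198:298]
B=cv2.resize(b,(800,560),interpolation=cv2.INTER_CUBIC);cv2.imwrite('pics/s7.png',B)
A=cv2.imread('pics/s6.png')
for i in(A,B):
  m=(i[:,:,2]>150)&(i[:,:,1]<60)&(i[:,:,0]<60); xs=[np.flatnonzero(m[r]) for r in range(275,310)]
  print(np.mean([x[0] for x in xs]),np.mean([x[-1] for x in xs]))
print(fx(562,258,44),fx(562,358,44))"
```

```text
clk 10.55 pos [ 549.4 -107.9   19.3] th -91.95 tilt [0.    0.001] F [-1.4  1.  -2.7] open 17.6
shift now [18.1 28.8  7.2] turn -0.004
shift after turn [17.9 28.9  7.3]
205.4857142857143 555.0285714285715
213.37142857142857 555.0571428571428
[613.42679455  82.06379237  44.        ] [577.86433761  81.27746296  44.        ]
```

The butt's image column is the same before and after (555.03 and 555.06), and its measured y of about 81.7 matches the predicted home of 82.3. The wedge is tight, so I lay the hammer down here.

carry_out:
  targets:
    - [0,0,0,0,0]
    - [0,0,0.006,0,0]
    - [0,0,0.005,0,0]
    - [0,0,0.002,0,0]
    - [0,0,0,0,0]

```text
clock: 11.1
position: [549.1, -106.2, 5.8]
ee_rot: [[-0.03, -1.0, -0.001], [-1.0, 0.03, 0.001], [-0.001, 0.001, -1.0]]
wrist_force: [0.7, 1.0, -1.5]
opening: 17.4
```

carry_out:
  targets:
    - [0,0,0.001,0,0]
    - [0,0,0.001,0,0]
    - [0,0,0,0,0]

```text
clock: 11.4
position: [549.2, -106.7, 4.4]
ee_rot: [[-0.031, -1.0, -0.0], [-1.0, 0.031, 0.0], [-0.0, 0.0, -1.0]]
wrist_force: [-0.1, 1.7, 0.7]
opening: 17.8
```

carry_out:
  targets:
    - [0,0,0,0,0.7]
    - [0,0,0,0,0.7]
    - [0,0,0,0,0.7]
    - [0,0,0,0,0.7]
    - [0,0,0,0,0.7]
    - [0,0,0,0,0.7]
    - [0,0,0,0,0.7]

```text
clock: 12.1
position: [549.5, -107.0, 4.2]
ee_rot: [[-0.03, -1.0, 0.0], [-1.0, 0.03, -0.0], [0.0, -0.0, -1.0]]
wrist_force: [0.1, 0.1, 0.4]
opening: 59.4
```

carry_out:
  targets:
    - [0,0,-0.015,0,0.7]
    - [0,0,-0.03,0,0.7]
    - [0,0,-0.045,0,0.7]
    - [0,0,-0.045,0,0.7]
    - [0.03,0.03,-0.02,0,0.7]
    - [0.045,0,0,0,0.7]
    - [0.045,0,0,0,0.7]
    - [0.045,0,0,0,0.7]

```text
clock: 12.9
position: [514.3, -272.4, 161.2]
ee_rot: [[-0.03, -1.0, 0.002], [-1.0, 0.03, -0.001], [0.001, -0.002, -1.0]]
wrist_force: [0.5, -0.1, -0.2]
opening: 61.1
```

carry_out:
  targets:
    - [0.045,0,0,0,0.7]
    - [0.045,0,0,0,0.7]
    - [0.045,0,0,0,0.7]
    - [0,0,0,0,0.7]
    - [0,0,0,0,0.7]
    - [0,0,0,0,0.7]

```text
clock: 13.5
position: [510.0, -404.5, 159.6]
ee_rot: [[-0.03, -1.0, -0.001], [-1.0, 0.03, 0.001], [-0.001, 0.001, -1.0]]
wrist_force: [-0.5, 0.8, 1.1]
opening: 61.0
```

```bash
python3 -c "
from h import *
import cv2
need(520,-125,12,-91.7)
b=imaging.get_image('top')[:,:,::-1][140:280,190:390]
a=imaging.get_image('side')[:,:,::-1][170:270,260:460]
cv2.imwrite('pics/s8.png',np.hstack([cv2.resize(b,(500,350),interpolation=cv2.INTER_CUBIC),cv2.resize(a,(300,350))]))"
```

```text
clk 13.50 pos [ 510.  -404.5  159.6] th -91.71 tilt [-0.001  0.001] F [-0.5  0.8  1.1] open 61.0
shift now [-279.5   -1.8  147.9] turn -0.000
shift after turn [-279.6   -1.7  147.6]
```

View pics/s8.png

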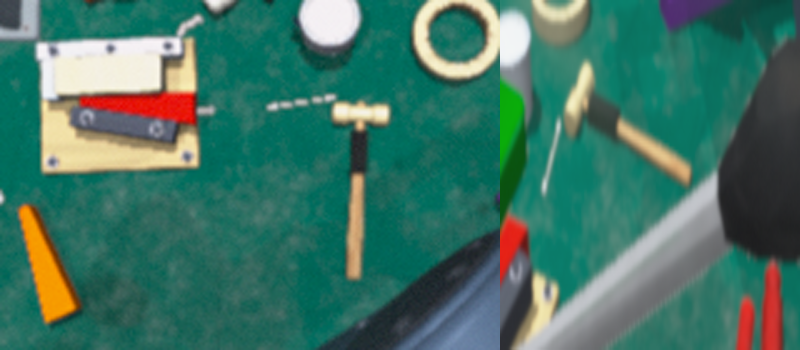

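The hammer lies flat with its head at (360,112) and is clear of the fingers. The wedge butt at (197,107) is flush with the base edge and the bar is against the rail.

```bash
python3 -c "
from station import ctrl
print(ctrl.hand_in())"
```

```text
the job is handed in; nothing more can be done
None
```

I gripped the hammer by its black sleeve, tapped the red wedge home with the brass head, laid the hammer flat on the bench, let go and backed the arm away. I handed it in at 13.5 s on the robot's clock; no verdict was reported.

- **Wedge:** it advanced about 36–37 mm. Its thick end is flush with the base edge, measured at y ≈ 81.7 mm against an expected 82.3 mm.
- **Tightness:** the final taps read 41–65 N, and the thick end stayed put in the images taken before and after them. An earlier tap had gone about 1 mm deeper at the same force, which is why I added them.
- **Bar and hammer:** the last pictures show the bar against the rail and the hammer lying flat. The robot was touching nothing, with wrist force near zero.
- **Not checked:** I saw the wrist force only at the end of each move, so I did not measure the peak during a tap. The highest value I saw was about 69 N, against the 120 N limit.
- **Failed or disagreed:** my image check of the thin end after those taps was unusable because the arm blocked the view.

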